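Reset the tripped pen control unit with a stylus

TASK

The blue pen control unit has tripped. Draw the yellow-gripped blanking pin out of the hole in its top and hang it, upright by its collar, in the open notch on the unit's side, and let it go; then take the orange-handled stylus from the wooden stand, reach its thin tip down through the hole and press the recessed red button all the way down. Finish while still holding the stylus and keeping the button down, and leave the blue-handled tool and everything else on the bench where they are.

Things in the scene. Friction and masses are not known exactly. Their poses are not given: they have to be found in the camera images.
- unit: Pen control unit, a blue box with an aluminium top, 140 (x) x 150 (y) x 75 mm high, fixed to the bench. Origin: centre of its underside; z up; -x is its front panel (display and dial). A 14 mm bore goes down through the middle of its flat top. Flush with the top, a fork of two aluminium prongs, each 16 mm wide and 6 mm thick, sticks out 50 mm from the +y side; the 14 mm wide slot between them is the notch, open at its +y end and free underneath.
- bore (a point): Centre of the mouth of the 14 mm bore, 75 mm above the unit's underside, level with its top; four black marks on the top point at it. 27 mm below lies the top of the red button.
- notch (a point): Parking point in the notch: middle of the slot between the prongs, level with their top faces; 104 mm from the unit's origin along the unit's +y and 75 mm up. The slot runs 29 mm inward from it to the unit's side and 21 mm outward to its open end.
- button_top (a point): Centre of the top face of the red button, 17 mm across, under the bore, 27 mm below the unit's top while it is up. It can be reached only through the bore.
- reset_button (a joint): Travel of the red button in m: 0 up, 0.005 all the way down against a firm stop. Spring: 1.5 N to start it moving, 4.5 N at the stop; it springs back when let go.
- pin: Blanking pin, loose, about 60 g, 62 mm tall, standing upright in the bore at the start. From its origin (centre of the lower end) upward: steel shank 10 mm in diameter, 22 mm long; brass collar 26 mm in diameter, 4 mm thick, which rests on the unit's top; yellow grip, 14 mm square, 36 mm tall, its flats facing the pin's x and y. z along the pin, up.
- pin_collar (a point): Centre of the underside of the pin's collar, 22 mm above the pin's lower end; the grip runs from 4 to 40 mm above this point.
- stand: Wooden stand, 50 (x) x 130 (y) x 60 mm high, fixed to the bench, with two holes of 9.5 mm, 56 mm deep, in its top, 40 mm either side of its middle along its y. Origin: centre of its underside. One hole holds the stylus, the other the burnisher; which is which varies.
- stylus: Reset stylus, loose, about 45 g, 125 mm long, standing upright in the stand, tip down. From its origin (the tip) upward: steel rod 6 mm in diameter, 50 mm long (inside the stand at the start); orange handle, 16 mm square, 75 mm tall, its flats facing the stylus's x and y; its lower shoulder rests on the stand's top. z along the stylus, up, away from the tip.
- stylus_tip (a point): The tip of the stylus (its lower end).
- stylus_grip (a point): Point on the axis of the stylus, 90 mm above the tip and 40 mm above the handle's lower shoulder; a good height to hold it.
- burnisher: Bystander: burnisher with a blue handle (16 mm square, 60 mm tall above the stand), in the other hole of the stand. Its rod, 20 mm, is too short to reach the button. Origin: lower end of its rod.
- tape: Bystander: roll of cream tape lying flat, 100 mm across, 25 mm high. Origin: centre of its underside.
- orange: Bystander: an orange (fruit), 72 mm across, 68 mm high. Origin: centre of its underside.
- ink: Bystander: small ink bottle, 32 mm across, 75 mm high. Origin: centre of its underside.
- glue: Bystander: white glue bottle with a black cap, 56 mm across, 170 mm high. Origin: centre of its underside.
- pen: Bystander: red and steel engraving pen lying along its x, 120 mm long, 26 mm high. Origin: underside, between the two halves.
Mind the look-alikes: they are no part of the job. Of the things that look like the stylus, the smaller one is meant.

How it is judged:
By the outcome, as a careful person would: the job done as asked, in the order asked, and still so for the second after the job is handed in, while the arm keeps its last pose, push and grip.
It also fails if it takes over 53 s, if anything falls off the work surface, if the arm or the gripper's body presses on something with over 40 N, if the wrist force passes 120 N, or if a joint passes its speed limit or range.

ROBOT

A 7-joint arm with a two-finger parallel gripper is mounted at the origin on the work surface. World frame = base frame: x ahead of the robot, y to its left, z up, the work surface at z = 0. Lengths are in m, angles in rad, forces in N, time in s.
With the tool pointing down it reaches from about 0.4 to 0.925 m from the base axis. Payload 5.6 kg.
Tool frame: the origin (TCP) lies at the very end of the fingers, on their centre line; the grasp point (between the pads) lies 19 mm behind it; z points along the fingers, y is the line along which they close (so a half turn about z gives the same grasp; the last joint's range is limited). The gripper opens to 85 mm and grips with 20 to 120 N. Pads are 22 mm wide; open, the fingers measure 114 mm over their backs; the gripper's body (76 mm by 85 mm) begins 54 mm behind the grasp point. The pads swing forward as they close: fully open they stand 13 mm farther back than shut.
Start: joints at [-1.303, 0.468, -0.012, 1.603, 0.006, 1.071, -0.056], TCP at [0.199, 0.619, 0.231] pointing down, gripper open.
Joint ranges: [-2.53, 2.53], [-0.31, 2.02], [-1.57, 1.55], [0.28, 2.44], [-1.29, 4.43], [0.15, 1.84], [-2.92, 2.92]. Speed limits (rad/s): [2.57, 2.57, 3.14, 3.14, 3.14, 3.14, 3.14].

INTERFACE

Orientations are given as a unit quaternion [w, x, y, z].
In Python, from workcell import env gives the robot as it stands.
- The arm moves only by the tool move_arm, never from a script. Its argument "steps" is one flat list of numbers, 7 for each row, row after row: the shift along the tool's x, y, z in cm, then the turn, a rotation vector about the tool's x, y, z in degrees, then the finger opening in cm, from 0 to 8.54. A call has 1 to 12 rows; each row is the pose to reach, as a shift and turn from the pose commanded when the call began, along the tool's axes at that moment; what a row does not reach only later rows make up. A row lasts 1/10 s, in which the tool goes at most 50 mm and 8.59 degrees, less where a joint would pass 70% of its speed; a pose out of reach is approached as far as the arm can. A call with a gripper value outside its range is refused whole. The fingers move at their own pace and stop on an object; the grip force is fixed at half the most. Time passes only in rows, so rows that repeat a pose let the fingers close. It gives the time, the measured TCP pose, the force, the opening and the grip force at its end, in the units of the state.
- env.get_state(): the state, without advancing time (a new reading comes with each control period).
- env.read_camera(name): name is "scene" or "side" or "wrist"; returns the picture (400x640x3 uint8, red, green, blue); there is no depth.
- env.camera_info(name): a dict with "mtx" (3x3 intrinsics, pixels), "world_from_camera" (4x4, takes a point from camera to world coordinates); the wrist camera has in their place "T_tool_cam" (4x4, takes a point from camera to tool coordinates, whose origin is the TCP and whose axes are the flange's). Camera axes: x right, y down, z forward; pixel columns grow to the right and rows downward; lengths in m; the calibration is good to about 2 mm. A picture is of the moment at which its call begins: read the wrist's pose just before it. camera_info takes no time and is no camera call.
- env.job_done(): hands the job in; it is judged then, once.
The state is a dict: "clock": time; "qpos": joint angles; "qd": joint speeds; "joint_efforts": joint torques, N m; "position": TCP position; "eef_rot": TCP orientation; "ft_force": force on the tool from outside, world axes, zero at the start; "wrist_torque": the same for the moment, N m; "finger_gap": finger opening in m; "grip_force": force on a finger pad.
Only numpy, scipy, OpenCV 4.12 (cv2) and the standard library are available. Lean on these libraries where they do the work, as an engineer would, in place of code of your own. Each camera call takes 0.05 s, during which the arm holds its last target. There are 200 camera calls.

## Working session

There is one attempt and no reset: what is moved stays moved. The work goes in short steps, Python scripts to look and compute and a tool call to move; the robot and the scene stay as the last step left them, time stands still between calls to the robot, and variables do not carry over. Pictures are saved under pics/ and viewed, at most 10 in all, crops included, and the job is handed in when it is done.

Besides the shell and the picture viewer there is one more tool, called after "Request:" by a JSON object that holds its "fn" and its "kwargs", one argument or row to a line. move_arm: Moves the arm, as the interface text tells. Its arguments: {"type":"object","properties":{"steps":{"type":"array"}},"required":["steps"]}

```bash
mkdir -p pics
python3 - <<'E'
from workcell import env
import cv2,numpy as np
print(env.get_state())
for n in ["scene","side","wrist"]:
    im=env.read_camera(n); cv2.imwrite(f"pics/{n}0.png",im[:,:,::-1])
    i=env.camera_info(n); print(n,{k:(np.round(v,4).tolist() if not isinstance(v,str) else v) for k,v in i.items()})
E
```

```text
{'clock': 0.0, 'qpos': array([-1.30297787,  0.46842314, -0.01157345,  1.60365168,  0.00596831,
        1.07141827, -0.0563265 ]), 'qd': array([-1.00647379e-03, -3.19435926e-04, -6.45161679e-05,  3.60071418e-04,
        2.25511554e-03, -7.46217918e-04,  8.38413107e-04]), 'joint_efforts': array([ 1.46236312e-04, -5.32388842e+01,  2.17300368e-02, -2.51302528e+01,
        1.14964001e-02,  7.85181066e-03,  5.07640650e-06]), 'position': array([0.19869213, 0.61827646, 0.23029688]), 'eef_rot': array([-8.78615171e-05,  1.54849421e-01,  9.87937643e-01, -9.28853588e-04]), 'ft_force': array([ 0.9133246 , -0.41997783, -0.50127396]), 'wrist_torque': array([0.02459259, 0.01169924, 0.00098649]), 'grip_force': 0.0, 'finger_gap': 0.08536885158125569}
scene {'mtx': [[441.8088, 0.0, 321.6022], [0.0, 441.8088, 200.5624], [0.0, 0.0, 1.0]], 'world_from_camera': [[0.2556, 0.7177, -0.6478, 1.163], [0.9667, -0.1839, 0.1777, -0.2013], [0.0084, -0.6717, -0.7408, 0.8434], [0.0, 0.0, 0.0, 1.0]]}
side {'mtx': [[487.2242, 0.0, 328.3934], [0.0, 487.2242, 205.2747], [0.0, 0.0, 1.0]], 'world_from_camera': [[0.8461, -0.2918, 0.446, -0.0852], [-0.5327, -0.4892, 0.6905, -0.9251], [0.0167, -0.8219, -0.5694, 0.8601], [0.0, 0.0, 0.0, 1.0]]}
wrist {'mtx': [[330.0388, 0.0, 318.4764], [0.0, 330.0388, 196.7205], [0.0, 0.0, 1.0]], 'T_tool_cam': [[0.0001, -0.9636, -0.2674, 0.0689], [1.0, -0.0, 0.0003, -0.0011], [-0.0003, -0.2674, 0.9636, -0.1423], [0.0, 0.0, 0.0, 1.0]]}
```

View pics/scene0.png

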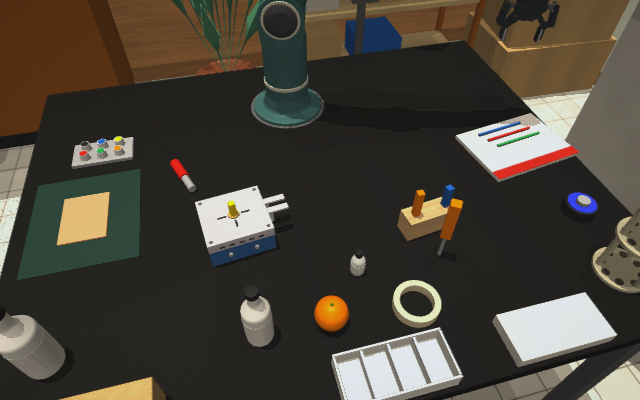

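View pics/side0.png

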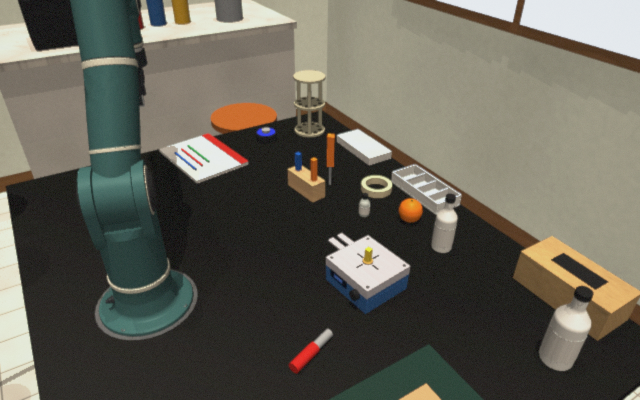

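The scene view shows the unit at about (235,215) with its fork to the right and the yellow pin at (232,208). The stylus is at (418,203), the burnisher at (449,195), and a big orange look-alike stands at (452,220). In the side view the pin is at (368,255), the stylus at (314,168) and the look-alike at (330,155).

Run:
```python
import cv2,numpy as np
s=cv2.imread("pics/scene0.png");d=cv2.imread("pics/side0.png")
c=lambda im,x,y:cv2.resize(im[y:y+75,x:x+100],None,fx=4,fy=4,interpolation=cv2.INTER_CUBIC)
cv2.imwrite("pics/comp.png",np.vstack([np.hstack([c(s,192,180),c(s,385,180)]),np.hstack([c(d,320,230),c(d,260,130)])]))
```

```text
(no output)
```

View pics/comp.png

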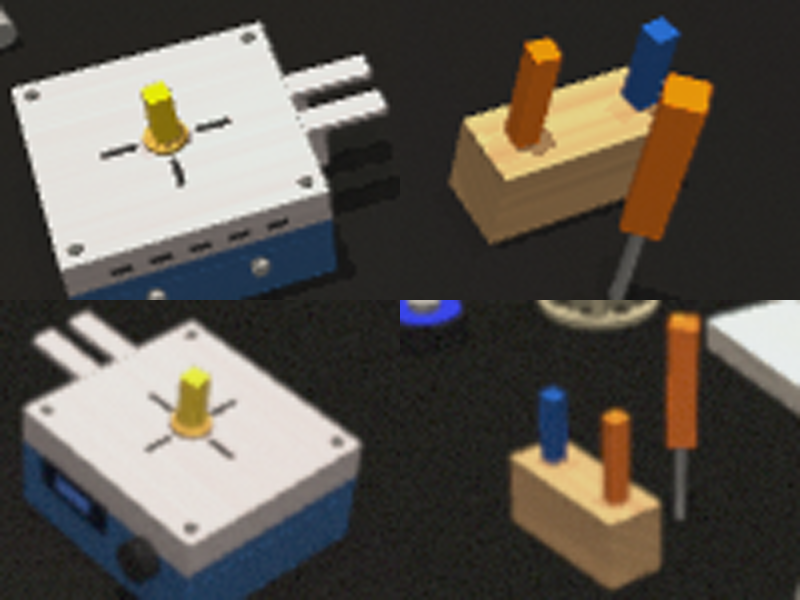

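```bash
cat > h.py <<'E'
from workcell import env
import numpy as np,cv2
from scipy.spatial.transform import Rotation as R
def rot(s): q=np.array(s["eef_rot"]); return R.from_quat(q[[1,2,3,0]]).as_matrix()
def ray(name,uv,s=None):
    i=env.camera_info(name); K=np.array(i["mtx"])
    if name=="wrist":
        T=np.eye(4);T[:3,:3]=rot(s);T[:3,3]=s["position"];T=T@np.array(i["T_tool_cam"])
    else: T=np.array(i["world_from_camera"])
    d=T[:3,:3]@np.linalg.inv(K)@[uv[0],uv[1],1]
    return T[:3,3],d/np.linalg.norm(d)
def plane(name,uv,z,s=None):
    o,d=ray(name,uv,s); return o+d*(z-o[2])/d[2]
def tri(*rs):
    A=sum(np.eye(3)-np.outer(d,d) for o,d in rs); b=sum((np.eye(3)-np.outer(d,d))@o for o,d in rs)
    p=np.linalg.solve(A,b); return p,max(np.linalg.norm((np.eye(3)-np.outer(d,d))@(p-o)) for o,d in rs)
E
python3 - <<'E'
from h import *
np.set_printoptions(precision=4,suppress=True)
S=lambda x,y,ox:(ox+x/4,180+y/4)
D=lambda x,y,ox,oy:(ox+x/4,oy+y/4)
P={"pin":(S(157,92,192),D(196,76,320,230)),
"-+":(S(262,22,192),D(25,108,320,230)),"++":(S(328,193,192),D(190,20,320,230)),"--":(S(12,88,192),D(190,248,320,230)),"+-":(S(68,268,192),D(358,140,320,230)),
"sty":((420.5,192.25),(314,158.5)),"stybot":((416.3,215.7),(313.5,180)),"burn":((450,187.25),(298.25,152.75)),"big":((457,202.5),(331,135)),"glue":((257,293),(450,199)),"inktop":((359,253),(365,198))}
for k,(a,b) in P.items(): print(k,*tri(ray("scene",a),ray("side",b)))
E
```

```text
pin [ 0.4843 -0.2232  0.1143] 0.0017528471731651201
-+ [ 0.4064 -0.1561  0.0746] 0.0019504356175313352
++ [ 0.5449 -0.1404  0.0749] 0.00010185675501747978
-- [ 0.4227 -0.306   0.0739] 0.001958799072710106
+- [ 0.5624 -0.2859  0.0752] 0.0018538063358707847
sty [0.576  0.1848 0.1371] 0.000499957166770619
stybot [0.5771 0.189  0.0578] 3.598820351494047e-05
burn [0.5658 0.2643 0.1223] 0.00048158912359171514
big [0.6578 0.2203 0.1806] 0.0014082962440181985
glue [ 0.7505 -0.2066  0.1582] 0.0044203270018882395
inktop [0.6511 0.0217 0.0638] 0.003361356082884241
```

```bash
cat >> h.py <<'E'
np.set_printoptions(precision=4,suppress=True)
def go(*targets):
    """targets: (x,y,z,yaw of tool y axis deg) -> row shift cm, rotvec deg from present pose"""
    s=env.get_state(); r=rot(s)
    for x,y,z,a in targets:
        a=np.radians(a); Y=np.array([np.cos(a),np.sin(a),0]); Z=np.array([0,0,-1.]); T=np.c_[np.cross(Y,Z),Y,Z]
        print(np.round(r.T@(np.array([x,y,z])-s["position"])*100,2),np.round(R.from_matrix(r.T@T).as_rotvec(degrees=True),2))
E
python3 -c "
from h import *
go((.45,.25,.24,85),(.484,-.222,.2,97))"
```

```text
[-35.2  -27.39  -0.9 ] [ -0.08  -0.   -12.81]
[-52.87 -71.28   3.16] [ -0.08  -0.01 -24.81]
```

Request:
{"fn": "move_arm", "kwargs": {
  "steps": [-35.2, -27.4, -0.9, 0, 0, -12.8, 5, -35.2, -27.4, -0.9, 0, 0, -12.8, 5, -35.2, -27.4, -0.9, 0, 0, -12.8, 5, -35.2, -27.4, -0.9, 0, 0, -12.8, 5, -35.2, -27.4, -0.9, 0, 0, -12.8, 5, -35.2, -27.4, -0.9, 0, 0, -12.8, 5, -35.2, -27.4, -0.9, 0, 0, -12.8, 5, -35.2, -27.4, -0.9, 0, 0, -12.8, 5, -35.2, -27.4, -0.9, 0, 0, -12.8, 5, -52.9, -71.3, 3.2, 0, 0, -24.8, 5, -52.9, -71.3, 3.2, 0, 0, -24.8, 5, -52.9, -71.3, 3.2, 0, 0, -24.8, 5]
}}

```text
clock: 1.35
position: [0.4607, 0.1029, 0.2275]
eef_rot: [0.0, -0.062, 0.998, 0.0]
ft_force: [1.5, -0.4, 0.6]
finger_gap: 0.0501
grip_force: 0.0
```

```bash
python3 -c "
from h import *
s=env.get_state();print(s['clock'],s['position'],s['qd'])
go((.484,-.222,.2,97))"
```

```text
1.35 [0.4607 0.1029 0.2275] [ 0.6834 -0.1241  0.3623  0.2704 -0.0514 -0.1464  1.0112]
[  1.7  -32.53   2.74] [0.01 0.01 0.09]
```

Request:
{"fn": "move_arm", "kwargs": {
  "steps": [1.7, -32, 2.7, 0, 0, 0, 5, 1.7, -32, 2.7, 0, 0, 0, 5, 1.7, -32, 2.7, 0, 0, 0, 5, 1.7, -32, 2.7, 0, 0, 0, 5, 1.7, -32, 2.7, 0, 0, 0, 5, 1.7, -32, 2.7, 0, 0, 0, 5, 1.7, -32, 2.7, 0, 0, 0, 5, 1.7, -32, 2.7, 0, 0, 0, 5, 1.7, -32, 2.7, 0, 0, 0, 5, 1.7, -32, 2.7, 0, 0, 0, 5]
}}

```text
clock: 2.35
position: [0.483, -0.2132, 0.2005]
eef_rot: [-0.0, -0.062, 0.998, 0.001]
ft_force: [-0.1, 0.3, 0.1]
finger_gap: 0.0501
grip_force: 0.0
```

```bash
python3 -c "
from h import *
s=env.get_state();im=env.read_camera('wrist');cv2.imwrite('pics/w1.png',im[:,:,::-1])
import pickle;pickle.dump(s,open('w1.pkl','wb'))
print(s['clock'],s['position'],s['eef_rot'],s['qd'])"
```

```text
2.35 [ 0.483  -0.2132  0.2005] [-0.0001 -0.062   0.9981  0.0005] [-0.0118 -0.0047 -0.0024  0.0007  0.0003  0.0003  0.0033]
```

View pics/w1.png

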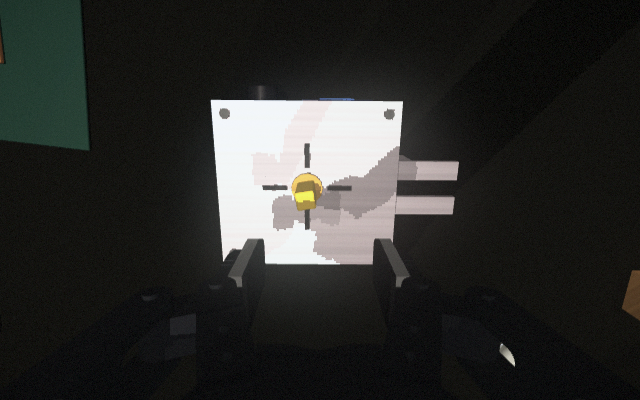

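The wrist view shows the unit top with corners about (211,101), (403,102), (395,264) and (223,264). The bore marks cross near (307,188), the pin sits there, and the prongs point right with slot rows of about 180–196. I'll zoom in on the pin to get its yaw.

```bash
python3 -c "
import cv2
im=cv2.imread('pics/w1.png')
cv2.imwrite('pics/w1z.png',cv2.resize(im[165:225,277:337],None,fx=9,fy=9,interpolation=cv2.INTER_CUBIC))
from h import *;import pickle
s=pickle.load(open('w1.pkl','rb'))
for n,uv in dict(bore=(307,187.5),mm=(211,101),mp=(403,102),tipmid=(455.5,188),wall=(398,187.5),pu=(458,162),pl=(453.5,214),r1=(262,187.5),r2=(352,188),v1=(307,143),v2=(307,230)).items(): print(n,plane('wrist',uv,.075,s))
"
```

```text
bore [ 0.4813 -0.2233  0.075 ]
mm [ 0.4216 -0.3055  0.075 ]
mp [ 0.4038 -0.1569  0.075 ]
tipmid [ 0.4664 -0.1     0.075 ]
wall [ 0.4719 -0.1478  0.075 ]
pu [ 0.4447 -0.1031  0.075 ]
pl [ 0.489  -0.0964  0.075 ]
r1 [ 0.486  -0.2606  0.075 ]
r2 [ 0.4771 -0.1859  0.075 ]
v1 [ 0.4446 -0.2276  0.075 ]
v2 [ 0.519 -0.219  0.075]
```

View pics/w1z.png

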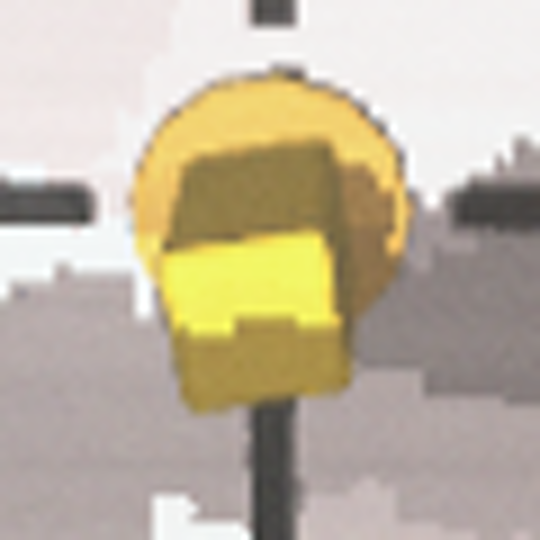

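The pin's grip is turned about 7° anticlockwise from the unit, and the collar is centred on the marks. I'll grasp with a tool-y yaw of about 104°.

```bash
python3 -c "
from h import *
go((.4816,-.2233,.135,104),(.4816,-.2233,.083,104))"
```

```text
[ 0.28 -1.    6.56] [ 0.05  0.   -6.86]
[ 0.28 -1.01 11.76] [ 0.05  0.   -6.86]
```

Request:
{"fn": "move_arm", "kwargs": {
  "steps": [0.28, -1.0, 6.5, 0, 0, -6.9, 4, 0.28, -1.0, 6.5, 0, 0, -6.9, 4, 0.28, -1.0, 9, 0, 0, -6.9, 4, 0.28, -1.0, 11.75, 0, 0, -6.9, 4, 0.28, -1.0, 11.75, 0, 0, -6.9, 4, 0.28, -1.0, 11.75, 0, 0, -6.9, 4]
}}

```text
clock: 3.0
position: [0.4815, -0.2243, 0.0835]
eef_rot: [-0.0, -0.122, 0.993, 0.0]
ft_force: [-0.6, -0.1, 0.5]
finger_gap: 0.0398
grip_force: 0.0
```

Request:
{"fn": "move_arm", "kwargs": {
  "steps": [0, 0, 0, 0, 0, 0, 0.8, 0, 0, 0, 0, 0, 0, 0.8, 0, 0, 0, 0, 0, 0, 0.8, 0, 0, 0, 0, 0, 0, 0.8, 0, 0, 0, 0, 0, 0, 0.8, 0, 0, 0, 0, 0, 0, 0.8]
}}

```text
clock: 3.6
position: [0.4826, -0.2252, 0.0848]
eef_rot: [0.001, -0.121, 0.993, -0.0]
ft_force: [-0.3, 1.5, 6.5]
finger_gap: 0.013
grip_force: 59.0
```

Request:
{"fn": "move_arm", "kwargs": {
  "steps": [0, 0, -1, 0, 0, 0, 0.8, 0, 0, -3, 0, 0, 0, 0.8, 0, 0, -6, 0, 0, 0, 0.8, 0, 0, -6, 0, 0, 0, 0.8, 0, 0, -6, 0, 0, 0, 0.8, 0, 0, -6, 0, 0, 0, 0.8]
}}

```text
clock: 4.2
position: [0.4808, -0.2248, 0.1428]
eef_rot: [-0.0, -0.121, 0.993, 0.0]
ft_force: [0.3, 0.1, -0.3]
finger_gap: 0.0127
grip_force: 58.6
```

```bash
python3 -c "
from h import *
s=env.get_state();print(s['position'],s['ft_force'],s['finger_gap'])
im=env.read_camera('wrist');cv2.imwrite('pics/w2.png',im[:,:,::-1])
sd=env.read_camera('side'); sd=cv2.resize(sd[210:310,310:430],None,fx=4,fy=4,interpolation=2)[:,:,::-1]
sc=env.read_camera('scene'); sc=cv2.resize(sc[155:255,190:270],None,fx=4,fy=4,interpolation=2)[:,:,::-1]
cv2.imwrite('pics/w2c.png',np.hstack([sd,sc]))
u=(np.array([-.118,.993]))
n=np.array([.4816,-.2233])+.104*u; go((*n,s['position'][2],104))"
```

```text
[ 0.4808 -0.2248  0.1428] [ 0.2625  0.1124 -0.3014] 0.012682934967986228
[-1.41 10.45 -0.04] [ 0.05 -0.08 -0.12]
```

View pics/w2c.png

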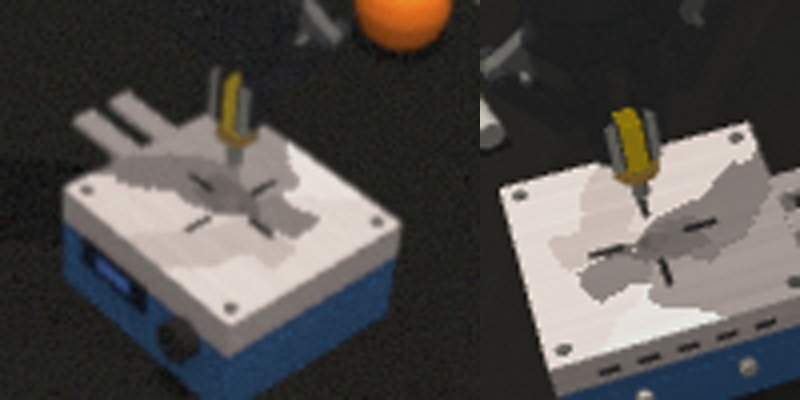

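The pin is held clear of the bore, between the fingers. In the side crop it may lean a little, so I'll triangulate its axis.

```bash
python3 -c "
from h import *
S=lambda x,y:ray('scene',(190+(x-480)/4,155+y/4))
D=lambda x,y:ray('side',(310+x/4,210+y/4))
t=tri(S(628,110),D(233,75));c=tri(S(637,172),D(237,133));b=tri(S(646,214),D(235,166))
print(t,c,b)
for p,q in ((t,c),(c,b),(t,b)): d=p[0]-q[0]; print(d/d[2])
im=cv2.imread('pics/w2.png'); cv2.imwrite('pics/w2z.png',cv2.resize(im[130:330,215:415],None,fx=3,fy=3,interpolation=2))
"
```

```text
(array([ 0.4796, -0.222 ,  0.1752]), np.float64(0.0004256255158195255)) (array([ 0.4841, -0.2242,  0.1319]), np.float64(0.0006072775458828902)) (array([ 0.4876, -0.2228,  0.1026]), np.float64(0.0010731869646942913))
[-0.1034  0.0519  1.    ]
[-0.1221 -0.0487  1.    ]
[-0.111   0.0113  1.    ]
```

View pics/w2z.png

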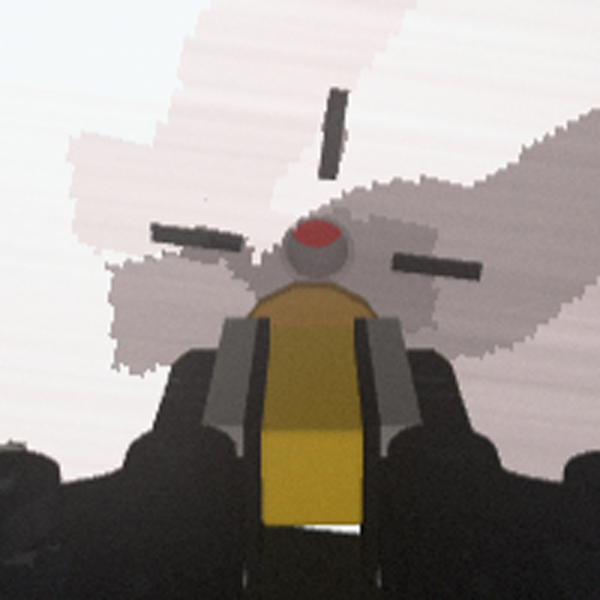

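The pin is tilted about 6° about the closing axis, with its top toward tool +x. The bore is now visible with the red button in it. I'll straighten the pin with the tool and compute where the collar sits in the tool frame.

```bash
python3 -c "
from h import *
s=env.get_state();r=rot(s)
for z in (.131,.134): print(r.T@(plane('wrist',(215+313/3,130+283/3),z,s)-s['position'])*1000)
print('bore',plane('wrist',(215+317/3,130+248/3),.075,s))
l=[plane('wrist',(215+x/3,130+y/3),.075,s) for x,y in((151,232),(481,271))];print('marks',l,(l[0]+l[1])/2)
"
```

```text
[12.4707  0.1844 11.3853]
[13.5798  0.1751  8.3869]
bore [ 0.4803 -0.2237  0.075 ]
marks [array([ 0.4855, -0.2603,  0.075 ]), array([ 0.4767, -0.1867,  0.075 ])] [ 0.4811 -0.2235  0.075 ]
```

Request:
{"fn": "move_arm", "kwargs": {
  "steps": [-0.7, 5, 0, 0, 6, 0, 0.8, -1.46, 10.4, 0, 0, 6, 0, 0.8, -1.46, 10.4, 0, 0, 6, 0, 0.8, -1.46, 10.4, 0, 0, 6, 0, 0.8, -1.46, 10.4, 0, 0, 6, 0, 0.8, -1.46, 10.4, 2, 0, 6, 0, 0.8, -1.46, 10.4, 3, 0, 6, 0, 0.8, -1.46, 10.4, 3.5, 0, 6, 0, 0.8, -1.46, 10.4, 4, 0, 6, 0, 0.8, -1.46, 10.4, 4.2, 0, 6, 0, 0.8, -1.46, 10.4, 4.2, 0, 6, 0, 0.8]
}}

```text
clock: 5.45
position: [0.471, -0.1209, 0.1012]
eef_rot: [-0.052, -0.121, 0.991, -0.006]
ft_force: [1.9, -0.8, -0.9]
finger_gap: 0.0132
grip_force: 58.7
```

```bash
python3 -c "
from h import *
s=env.get_state();print(s['position'],s['ft_force'],s['wrist_torque'],rot(s))
im=env.read_camera('wrist')[150:330,215:415,::-1]
sd=env.read_camera('side')[210:280,310:410,::-1]; sc=env.read_camera('scene')[165:235,230:310,::-1]
f=lambda a,k:cv2.resize(a,None,fx=k,fy=k,interpolation=2)
a=np.hstack([f(sd,4),f(sc,4)]);b=f(im,1.7)
o=np.zeros((a.shape[0]+b.shape[0],a.shape[1],3),np.uint8);o[:a.shape[0]]=a;o[a.shape[0]:,:b.shape[1]]=b
cv2.imwrite('pics/w3.png',o);print(o.shape)"
```

```text
[ 0.471  -0.1209  0.1012] [ 1.8867 -0.7916 -0.9033] [-0.0139 -0.4143  0.0173] [[-0.9656 -0.2398 -0.1007]
 [-0.2385  0.9708 -0.0253]
 [ 0.1038 -0.0004 -0.9946]]
(586, 720, 3)
```

View pics/w3.png

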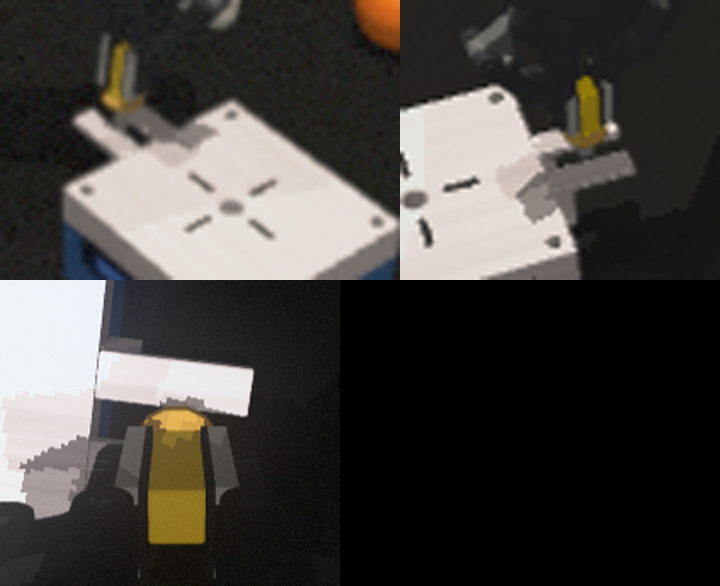

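The shank has entered the slot with only light side contact, about 2 N in +x. I'll nudge it +x and keep lowering along world down.

Request:
{"fn": "move_arm", "kwargs": {
  "steps": [-0.1, 0, 0, 0, 0, 0, 0.8, -0.15, 0, 0.5, 0, 0, 0, 0.8, -0.2, 0, 1.0, 0, 0, 0, 0.8, -0.22, 0, 1.2, 0, 0, 0, 0.8, -0.22, 0, 1.2, 0, 0, 0, 0.8]
}}

```text
clock: 6.1
position: [0.4709, -0.1203, 0.0884]
eef_rot: [-0.053, -0.121, 0.991, -0.006]
ft_force: [0.7, 0.1, -0.3]
finger_gap: 0.0128
grip_force: 58.7
```

Request:
{"fn": "move_arm", "kwargs": {
  "steps": [-0.01, 0, 0.1, 0, 0, 0, 0.8, -0.02, 0, 0.2, 0, 0, 0, 0.8, -0.02, 0, 0.2, 0, 0, 0, 0.8, -0.02, 0, 0.2, 0, 0, 0, 0.8]
}}

```text
clock: 6.5
position: [0.4715, -0.1204, 0.0871]
eef_rot: [-0.052, -0.121, 0.991, -0.006]
ft_force: [1.1, -0.3, -1.5]
finger_gap: 0.013
grip_force: 58.7
```

Request:
{"fn": "move_arm", "kwargs": {
  "steps": [-0.01, 0, 0.1, 0, 0, 0, 0.8, -0.02, 0, 0.2, 0, 0, 0, 0.8, -0.02, 0, 0.2, 0, 0, 0, 0.8]
}}

```text
clock: 6.8
position: [0.4716, -0.1205, 0.0859]
eef_rot: [-0.052, -0.121, 0.991, -0.006]
ft_force: [-2.8, 0.5, 9.3]
finger_gap: 0.013
grip_force: 60.2
```

Request:
{"fn": "move_arm", "kwargs": {
  "steps": [0.01, 0, -0.1, 0, 0, 0, 2, 0.01, 0, -0.1, 0, 0, 0, 4, 0.01, 0, -0.1, 0, 0, 0, 4, 0.01, 0, -0.1, 0, 0, 0, 4, 0.31, 0, -3, 0, 0, 0, 4, 0.8, 0, -8, 0, 0, 0, 4, 1.3, 0, -13, 0, -6, 0, 4, 1.3, 0, -13, 0, -6, 0, 4, 1.3, 0, -13, 0, -6, 0, 4]
}}

```text
clock: 7.7
position: [0.4723, -0.1205, 0.2172]
eef_rot: [0.002, -0.121, 0.993, 0.0]
ft_force: [-0.1, 1.0, -0.2]
finger_gap: 0.04
grip_force: 0.0
```

```bash
python3 -c "
from h import *
s=env.get_state();print(s['position'],s['ft_force'])
im=env.read_camera('wrist')[100:300,215:415,::-1]
sd=env.read_camera('side')[210:280,310:410,::-1]; sc=env.read_camera('scene')[165:235,230:310,::-1]
f=lambda a,k:cv2.resize(a,None,fx=k,fy=k,interpolation=2)
a=np.hstack([f(sd,4),f(sc,4)]);b=f(im,1.6)
o=np.zeros((a.shape[0]+b.shape[0],a.shape[1],3),np.uint8);o[:a.shape[0]]=a;o[a.shape[0]:,:b.shape[1]]=b
cv2.imwrite('pics/w4.png',o)
go((.52,.03,.26,100),(.573,.187,.26,98))"
```

```text
[ 0.4723 -0.1205  0.2172] [-0.1296  0.9795 -0.1947]
[-8.31 13.38 -4.6 ] [ 0.04 -0.18  3.92]
[-17.23  27.34  -4.62] [ 0.04 -0.18  5.92]
```

View pics/w4.png

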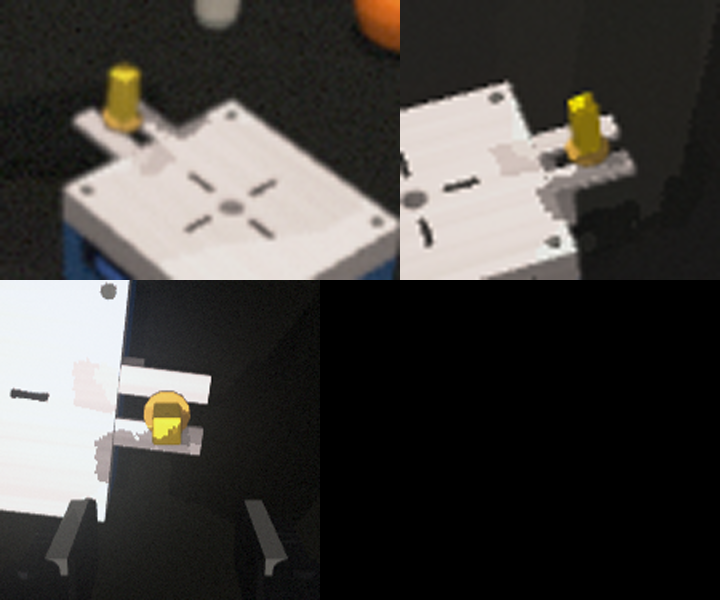

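The pin hangs upright by its collar in the notch, released. Next is the stylus.

Request:
{"fn": "move_arm", "kwargs": {
  "steps": [-17.2, 27.3, -4.6, 0, 0, 5.9, 5, -17.2, 27.3, -4.6, 0, 0, 5.9, 5, -17.2, 27.3, -4.6, 0, 0, 5.9, 5, -17.2, 27.3, -4.6, 0, 0, 5.9, 5, -17.2, 27.3, -4.6, 0, 0, 5.9, 5, -17.2, 27.3, -4.6, 0, 0, 5.9, 5, -17.2, 27.3, -4.6, 0, 0, 5.9, 5, -17.2, 27.3, -4.6, 0, 0, 5.9, 5, -17.2, 27.3, -4.6, 0, 0, 5.9, 5, -17.2, 27.3, -4.6, 0, 0, 5.9, 5]
}}

```text
clock: 8.85
position: [0.573, 0.1843, 0.26]
eef_rot: [-0.001, -0.069, 0.998, -0.001]
ft_force: [0.7, -0.4, 0.1]
finger_gap: 0.0498
grip_force: 0.0
```

```bash
python3 -c "
from h import *
s=env.get_state();print(s['position'],s['eef_rot'],s['qd'])
im=env.read_camera('wrist')
import pickle;pickle.dump(s,open('w5.pkl','wb'));cv2.imwrite('pics/w5f.png',im[:,:,::-1])
cv2.imwrite('pics/w5.png',cv2.resize(im[110:260,230:430,::-1],None,fx=4,fy=4,interpolation=2))"
```

```text
[0.573  0.1843 0.26  ] [-0.0014 -0.0688  0.9976 -0.0009] [ 0.0092 -0.0184  0.0052  0.0006 -0.0011 -0.0022 -0.0007]
```

View pics/w5.png

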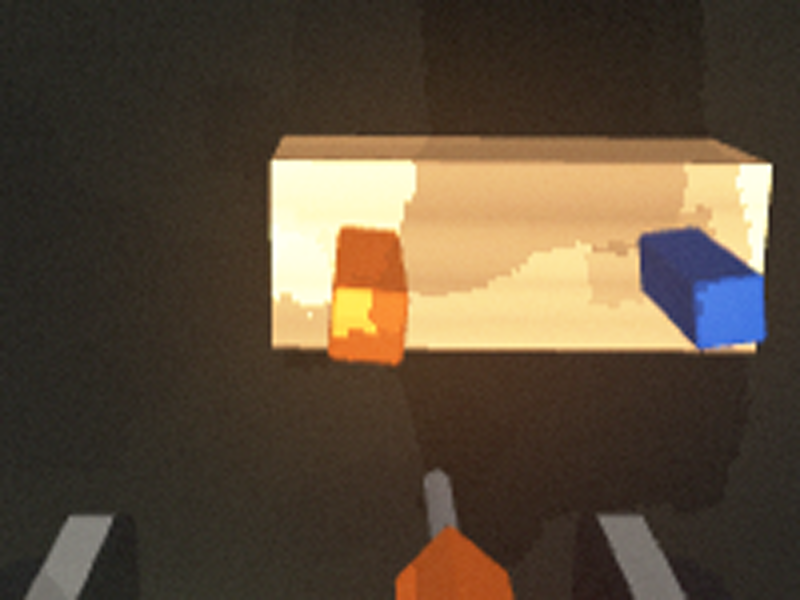

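The stylus's top face is centred at about (368,325) in the crop and turned about 4° clockwise. The stand is straight, the burnisher is at right, and the big look-alike is below at (450,560).

```bash
python3 -c "
from h import *;import pickle
s=pickle.load(open('w5.pkl','rb'));r=rot(s)
print('yaw',np.degrees(np.arctan2(r[1,1],r[0,1])))
f=lambda x,y,z:plane('wrist',(230+x/4,110+y/4),z,s)
top=f(368,325,.135);print('top',top)
b=f(371,230,.06)-.008*r[:,0];print('base',b)
d=f(407,292,.135)-f(335,287,.135);e=f(403,365,.135)-f(328,358,.135);print(d,e,[np.degrees(np.arctan2(v[1],v[0])) for v in (d,e)])
c=(top+b)/2
go((c[0],c[1],.17,94),(c[0],c[1],.083,94))"
```

```text
yaw 97.88471141980307
top [0.5725 0.1867 0.135 ]
base [0.5738 0.1883 0.06  ]
[-0.001  0.015 -0.   ] [-0.0007  0.0159  0.    ] [np.float64(93.83573445321909), np.float64(92.36602144931145)]
[-0.06  0.34  9.05] [-0.08 -0.12  3.86]
[-0.08  0.35 17.75] [-0.08 -0.12  3.86]
```

Request:
{"fn": "move_arm", "kwargs": {
  "steps": [-0.08, 0.35, 5, 0, 0, 4.3, 4, -0.08, 0.35, 9, 0, 0, 4.3, 4, -0.08, 0.35, 13, 0, 0, 4.3, 4, -0.08, 0.35, 16, 0, 0, 4.3, 4, -0.08, 0.35, 17.9, 0, 0, 4.3, 4, -0.08, 0.35, 17.9, 0, 0, 4.3, 4, -0.08, 0.35, 17.9, 0, 0, 4.3, 4, -0.08, 0.35, 17.9, 0, 0, 4.3, 4]
}}

```text
clock: 9.7
position: [0.5749, 0.1894, 0.0842]
eef_rot: [0.001, -0.032, 0.999, 0.0]
ft_force: [-0.6, 0.0, 0.1]
finger_gap: 0.0401
grip_force: 0.0
```

Request:
{"fn": "move_arm", "kwargs": {
  "steps": [0, 0, 0, 0, 0, 0, 1, 0, 0, 0, 0, 0, 0, 1, 0, 0, 0, 0, 0, 0, 1, 0, 0, 0, 0, 0, 0, 1, 0, 0, 0, 0, 0, 0, 1, 0, 0, 0, 0, 0, 0, 1]
}}

```text
clock: 10.3
position: [0.5746, 0.1893, 0.0838]
eef_rot: [0.001, -0.032, 0.999, 0.0]
ft_force: [-1.0, -2.2, 5.4]
finger_gap: 0.0155
grip_force: 59.6
```

Request:
{"fn": "move_arm", "kwargs": {
  "steps": [0, 0, -1, 0, 0, 0, 1, 0, 0, -3, 0, 0, 0, 1, 0, 0, -5, 0, 0, 0, 1, 0, 0, -9, 0, 0, 0, 1, 0, 0, -13, 0, 0, 0, 1, 0, 0, -14, 0, 0, 0, 1, 0, 0, -14, 0, 0, 0, 1]
}}

```text
clock: 11.0
position: [0.5746, 0.1904, 0.225]
eef_rot: [0.002, -0.032, 0.999, 0.001]
ft_force: [-0.2, 0.6, -0.3]
finger_gap: 0.0149
grip_force: 59.0
```

```bash
python3 -c "
from h import *
s=env.get_state();print(s['position'],s['finger_gap'],s['ft_force'])
go((.51,0,.224,95),(.482,-.205,.224,95))"
```

```text
[0.5746 0.1904 0.225 ] 0.014933433197411873 [-0.2286  0.6122 -0.3405]
[  7.68 -18.59   0.03] [ 0.12  0.22 -1.29]
[ 11.8  -38.86  -0.03] [ 0.12  0.22 -1.29]
```

```bash
cat > ax.py <<'E'
from h import *
def proj(n,p):
    i=env.camera_info(n);T=np.linalg.inv(np.array(i["world_from_camera"]));q=np.array(i["mtx"])@(T[:3,:3]@p+T[:3,3]);return q[:2]/q[2]
s=env.get_state();p=s["position"];r=rot(s)
im0={}
planes=[]
for n in("scene","side"):
    im=env.read_camera(n);cv2.imwrite(f"pics/ax_{n}.png",im[:,:,::-1])
    a,b=proj(n,p+[0,0,0.0]),proj(n,p-[0,0,.085])
    pts=[]
    for y in range(int(a[1])+1,int(b[1])+6):
        xc=a[0]+(b[0]-a[0])*(y-a[1])/(b[1]-a[1]);x0=int(xc)-14
        row=im[y,x0:x0+29].astype(int).max(1)
        m=row>np.median(row)+18
        # largest run nearest the centre
        lab=cv2.connectedComponents(m.astype(np.uint8).reshape(1,-1))[1][0]
        best=None
        for k in range(1,lab.max()+1):
            ii=np.where(lab==k)[0];c=np.average(ii,weights=row[ii]-np.median(row))
            if best is None or abs(c-14)<abs(best[0]-14):best=(c,len(ii),row[ii].max())
        if best: pts.append((x0+best[0],y,best[1],best[2]));
    print(n,"exp",a,b)
    for q in pts: print(np.round(q,1),end=" ")
    print()
E
python3 ax.py
```

```text
scene exp [430.0527 162.1799] [422.7022 190.6182]
[427.1 163.    3.   93. ] [429.8 164.   11.  132. ] [429.3 165.   11.  132. ] [428.7 166.   12.  137. ] [428.3 167.   11.  132. ] [428.2 168.   11.  133. ] [428.3 169.   11.  133. ] [428.5 170.   10.  136. ] [428.5 171.    8.  132. ] [427.3 172.    6.  146. ] [426.6 173.    4.   89. ] [426.2 174.    3.   82. ] [426. 175.   3.  82.] [425.9 176.    3.   83. ] [425.3 177.    3.   83. ] [425.2 178.    3.   82. ] [425. 179.   3.  82.] [424.9 180.    3.   83. ] [424.3 181.    3.   82. ] [424.2 182.    3.   82. ] [424. 183.   3.  81.] [423.9 184.    3.   81. ] [423.2 185.    3.   81. ] [423.2 186.    3.   80. ] [423.1 187.    3.   70. ] 
side exp [312.4746 131.3694] [312.5292 156.8761]
[320.3 132.    4.  202. ] [319.1 133.    3.  187. ] [317.3 134.    2.  163. ] [312. 135.   1. 135.] [310.4 136.   14.  136. ] [312.5 137.    9.  135. ] [312.6 138.    8.  136. ] [312.6 139.    8.  137. ] [312.8 140.    7.  123. ] [312.5 141.    4.   86. ] [312.5 142.    2.   83. ] [312.6 143.    2.   81. ] [312.5 144.    2.   81. ] [312.5 145.    2.   80. ] [312.6 146.    2.   81. ] [312.6 147.    2.   82. ] [312.5 148.    2.   83. ] [312.6 149.    2.   84. ] [312.6 150.    2.   80. ] [312.6 151.    2.   82. ] [312.6 152.    2.   82. ] [312.5 153.    2.   80. ] [312.5 154.    2.   73. ] [299.3 155.    4.   93. ] [299.3 156.    4.   89. ] [299.3 157.    4.   89. ] [299.3 158.    4.   86. ] [299.3 159.    4.   91. ] [299.4 160.    4.   90. ] [299.5 161.    4.   89. ]
```

```bash
cat > ax2.py <<'E'
from h import *
s=env.get_state();r=rot(s)
def pl(n,pts):
    pts=np.array(pts);k=np.polyfit(pts[:,1],pts[:,0],1);y0,y1=pts[0,1],pts[-1,1]
    o,d0=ray(n,(np.polyval(k,y0),y0));_,d1=ray(n,(np.polyval(k,y1),y1));m=np.cross(d0,d1);return m/np.linalg.norm(m)
sc=[(426.2,174),(426,175),(425.9,176),(425.3,177),(425.2,178),(425,179),(424.9,180),(424.3,181),(424.2,182),(424,183),(423.9,184),(423.2,185),(423.2,186),(423.1,187)]
sd=[(312.5,142),(312.5,146),(312.6,150),(312.5,154)]
d=np.cross(pl("scene",sc),pl("side",sd));d/=d[2];print("axis world",d,"in tool",r.T@d)
t,e=tri(ray("scene",(423.0,187.4)),ray("side",(312.5,154.4)));print("tip",t,e,"in tool mm",r.T@(t-s["position"])*1000)
E
python3 ax2.py
```

```text
axis world [-0.0022 -0.0031  1.    ] in tool [ 0.0042 -0.0032 -1.    ]
tip [0.5738 0.1896 0.1493] 0.00023701337322568146 in tool mm [-1.0821 -0.2176 72.3193]
```

```bash
python3 -c "
from h import *
s=env.get_state();r=rot(s)
print('bore',tri(ray('scene',(233.25,214.5)),ray('side',(368,261.75))))
print(r.T@np.array([-.0905,-.4125,0])*100, r[2])"
```

```text
bore (array([ 0.4838, -0.2242,  0.0749]), np.float64(0.0016672940654293995))
[ 11.7    -40.578    0.0273] [ 0.0018 -0.0002 -1.    ]
```

Request:
{"fn": "move_arm", "kwargs": {
  "steps": [11.7, -40.6, 0, 0, 0, 0, 1, 11.7, -40.6, 0, 0, 0, 0, 1, 11.7, -40.6, 0, 0, 0, 0, 1, 11.7, -40.6, 0, 0, 0, 0, 1, 11.7, -40.6, 0, 0, 0, 0, 1, 11.7, -40.6, 0, 0, 0, 0, 1, 11.7, -40.6, 0, 0, 0, 0, 1, 11.7, -40.6, 0, 0, 0, 0, 1, 11.7, -40.6, 0, 0, 0, 0, 1, 11.7, -40.6, 0, 0, 0, 0, 1, 11.7, -40.6, 4, 0, 0, 0, 1, 11.7, -40.6, 6, 0, 0, 0, 1]
}}

```text
clock: 12.3
position: [0.4815, -0.2211, 0.1592]
eef_rot: [-0.002, -0.033, 0.999, 0.001]
ft_force: [-0.1, 0.9, -1.7]
finger_gap: 0.0153
grip_force: 59.1
```

Request:
{"fn": "move_arm", "kwargs": {
  "steps": [0, 0, 0, 0, 0, 0, 1, 0, 0, 0, 0, 0, 0, 1]
}}

```text
clock: 12.5
position: [0.483, -0.2221, 0.1619]
eef_rot: [-0.001, -0.033, 0.999, 0.0]
ft_force: [-0.5, 0.1, -0.3]
finger_gap: 0.0153
grip_force: 59.0
```

```bash
cat > bore.py <<'E'
from h import *
exec(open("ax.py").read().split("s=env.get_state()")[0])
s=env.get_state();p=s["position"];print(p,s["qd"].max(),s["ft_force"])
# expected tip in the fixed-camera frame and rod profile relative to it: dark/bright transitions per row (R+G+B/3)
for n in("scene","side"):
    im=env.read_camera(n).astype(int);cv2.imwrite(f"pics/b_{n}.png",im[:,:,::-1].astype(np.uint8))
    a,b=proj(n,p),proj(n,p-[0,0,.0757]);print(n,np.round(a,1),np.round(b,1))
    for y in range(int(b[1])-8,int(b[1])+9): x0=int(b[0])-11;print(y,x0,im[y,x0:x0+23].mean(1).astype(int))
E
python3 bore.py
```

```text
[ 0.483  -0.2221  0.1619] 0.01114943350787581 [-0.5344  0.0905 -0.2572]
scene [227.9 188.1] [232.9 211.4]
203 221 [193 192 192 190 191 192 193 159  79  79  79 134 208 215 214 212 210 209
 209 210 209 210 210]
204 221 [191 192 193 194 193 194 193 193  78  77  79  75 202 209 209 209 209 210
 210 209 209 209 209]
205 221 [193 193 192 194 196 197 198 197  95  67  79  71 201 208 208 208 209 208
 208 208 208 210 211]
206 221 [194 197 200 198 195 192 191 191 151  73  77  75 167 205 208 208 208 208
 209 211 211 211 213]
207 221 [196 194 191 191 191 191 192 192 190  80  77  77 132 202 209 209 210 211
 212 212 144 132 132]
208 221 [190 190 190 190 190 191 190 190 204 127  84  77 133 204 210 211 212 211
 144 132 124 124 124]
209 221 [190 190 190 189 190 189 190 192 207 192 100  79  74 202 210 210 142 132
 125 125 125 124 124]
210 221 [190 188 189 190 192 193 193 193 208 209 150  88  71 202 211 143 125 124
 124 124 125 125 125]
211 221 [192 192 192 193 193 194 193 207 208 209 207 150 163 204 143 124 124 124
 124 124  86  62  46]
212 221 [193 194 192 192 192 192 193 209 212 211 197 174 171 171 12
[... 1840 characters left out ...]
 154 126 125 122 121 119 117 114 109 110 108 105 100 100  98
  96 122 123 127 124]
260 355 [205 207 206 193 157 151 152 148 124 117 112 110 110 113 108 100 101 100
 105 122 127 128 128]
261 355 [208 202 204 204 203 203 201 192 155 135 110 108 110 108 104  96  99 103
 102 107 127 130 129]
262 355 [206 204 205 204 203 204 204 205 197 177 137 120 116 112 112 109  99 100
 101 106 128 127 130]
263 355 [203 205 202 203 202 200 185 185 204 200 181 158 147 147 152 146 108  97
  98 108 128 131 130]
264 355 [206 206 202 200 182 167 113 135 201 202 204 203 200 200 197 181 133  95
  91 104 123 129 130]
265 355 [207 202 187 168 109 102 118 149 195 200 199 201 200 201 201 197 175 107
  73  92 116 125 129]
```

```bash
python3 -c "
from h import *
s=env.get_state();r=rot(s)
t,e=tri(ray('scene',(232.6,211.2)),ray('side',(368.3,257.2)));print('tip',t,e)
a=plane('scene',(232.6,211.2),t[2]);b=plane('side',(368.3,257.2),t[2]);print(a,b)
for z in(.075,):
  print('bore',plane('scene',(233.25,214.5),z),plane('side',(368,261.75),z))
w=np.array([.4838,-.2242,.075]);print(r.T@(w-t)*100)"
```

```text
tip [ 0.4848 -0.2235  0.088 ] 0.0010446481868690812
[ 0.4839 -0.2227  0.088 ] [ 0.485  -0.2247  0.088 ]
bore [ 0.4826 -0.2229  0.075 ] [ 0.484  -0.2262  0.075 ]
[ 0.1044 -0.0616  1.2985]
```

Request:
{"fn": "move_arm", "kwargs": {
  "steps": [0.1, -0.05, 0, 0, 0, 0, 1, 0.1, -0.05, 0.8, 0, 0, 0, 1, 0.1, -0.05, 1.6, 0, 0, 0, 1, 0.1, -0.05, 2.4, 0, 0, 0, 1, 0.1, -0.05, 3.2, 0, 0, 0, 1, 0.1, -0.05, 3.5, 0, 0, 0, 1, 0.1, -0.05, 3.5, 0, 0, 0, 1]
}}

```text
clock: 13.3
position: [0.4818, -0.2235, 0.1269]
eef_rot: [-0.001, -0.032, 0.999, 0.0]
ft_force: [0.0, -0.4, -0.4]
finger_gap: 0.0153
grip_force: 59.0
```

Request:
{"fn": "move_arm", "kwargs": {
  "steps": [0, 0, 0.2, 0, 0, 0, 1, 0, 0, 0.4, 0, 0, 0, 1, 0, 0, 0.6, 0, 0, 0, 1, 0, 0, 0.6, 0, 0, 0, 1, 0, 0, 0.6, 0, 0, 0, 1]
}}

```text
clock: 13.8
position: [0.4823, -0.2237, 0.1218]
eef_rot: [0.0, -0.032, 0.999, -0.0]
ft_force: [-0.4, 0.7, 0.4]
finger_gap: 0.0152
grip_force: 59.2
```

Request:
{"fn": "move_arm", "kwargs": {
  "steps": [0, 0, 0.2, 0, 0, 0, 1, 0, 0, 0.3, 0, 0, 0, 1, 0, 0, 0.3, 0, 0, 0, 1, 0, 0, 0.3, 0, 0, 0, 1]
}}

```text
clock: 14.2
position: [0.4824, -0.2237, 0.1188]
eef_rot: [0.0, -0.032, 0.999, -0.0]
ft_force: [-0.2, -0.6, 2.4]
finger_gap: 0.0154
grip_force: 59.3
```

Contact with the spring at about 2.4 N; pressing on to the stop.

Request:
{"fn": "move_arm", "kwargs": {
  "steps": [0, 0, 0.1, 0, 0, 0, 1, 0, 0, 0.2, 0, 0, 0, 1, 0, 0, 0.3, 0, 0, 0, 1, 0, 0, 0.3, 0, 0, 0, 1, 0, 0, 0.3, 0, 0, 0, 1]
}}

```text
clock: 14.7
position: [0.4826, -0.2238, 0.1164]
eef_rot: [0.0, -0.032, 0.999, 0.0]
ft_force: [-1.9, 1.3, 9.1]
finger_gap: 0.015
grip_force: 60.7
```

Request:
{"fn": "move_arm", "kwargs": {
  "steps": [0, 0, 0.1, 0, 0, 0, 1, 0, 0, 0.2, 0, 0, 0, 1, 0, 0, 0.2, 0, 0, 0, 1, 0, 0, 0.2, 0, 0, 0, 1]
}}

```text
clock: 15.1
position: [0.4829, -0.224, 0.116]
eef_rot: [0.001, -0.032, 0.999, 0.0]
ft_force: [-4.3, 3.1, 22.3]
finger_gap: 0.0152
grip_force: 62.4
```

Request:
{"fn": "move_arm", "kwargs": {
  "steps": [0, 0, -0.1, 0, 0, 0, 1, 0, 0, -0.1, 0, 0, 0, 1, 0, 0, -0.1, 0, 0, 0, 1, 0, 0, -0.1, 0, 0, 0, 1, 0, 0, -0.1, 0, 0, 0, 1]
}}

```text
clock: 15.6
position: [0.4827, -0.2239, 0.1162]
eef_rot: [0.001, -0.032, 0.999, 0.0]
ft_force: [-3.7, 1.6, 16.5]
finger_gap: 0.0151
grip_force: 61.0
```

```bash
python3 -c "
from h import *
s=env.get_state();print(s['position'],s['ft_force'],s['grip_force'],s['clock'])
im=env.read_camera('side').astype(int)[210:260,310:365];m=(im[...,0]>110)&(im[...,1]>90)&(im[...,2]<60)
y,x=np.nonzero(m);print(m.sum(),x.mean()+310,y.mean()+210,'before (w4): about 341,233')
s=env.get_state();print(s['ft_force'],s['position']);
if s['ft_force'][2]>8: print(env.job_done())"
```

```text
[ 0.4827 -0.2239  0.1162] [-3.7135  1.5719 16.4709] 60.965209007263184 15.6
112 340.42857142857144 234.20535714285714 before (w4): about 341,233
[-1.938   2.6182 15.9667] [ 0.4827 -0.2239  0.1162]
the job is handed in; nothing more can be done
None
```

I handed the job in at about 15.6 s: the pin hangs upright by its collar in the notch, and the arm is holding the stylus on the red button against its stop with about 16 N; the score was not shown.

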